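# Rebuild the thrust bearing on a screw-press spindle

### The job

Rebuild the thrust bearing on the upright spindle of the screw-press head: thread the wide housing washer over the spindle down onto the seat first, then the ball cage, then the smaller shaft washer, and last the tall spacer sleeve, each one resting flat on the one below and none turned over. Let go of everything, and leave the oil bottle and the screw dish where they stand.

Things in the scene. Friction and masses are not known exactly. Their poses are not given: they have to be found in the camera images.
- press_head: Round dark grey press head, fixed, with an upright spindle in its middle. Flange 112 mm across, 14 mm high, with six cap screws (to 20 mm); body narrows to 76 mm across at the top; a plugged port sticks out to 58 mm from the axis on its -x side at 28 mm height. Bright level steel seat on top, 73 mm across, 45 mm above the bench. Origin: on the spindle axis at bench level, z up.
- seat (a point): Point on the spindle axis at the height of the seat of the press head; z up. Steel spindle: 25 mm diameter to 23 mm above this point, short cone to 18 mm diameter at 26.5 mm, threaded-looking 18 mm part, then a cone to the 10 mm tip 57 mm above this point (102 mm above the bench).
- housing_washer: Housing washer: the widest of the flat steel rings, 60 mm outside, 28 mm bore, 10 mm high, with a ball track turned in its upper face (39 mm track circle). Goes on the seat. Origin: centre of its underside; z up. Starts right way up on the bench.
- ball_cage: Ball cage: brass ring with twelve steel balls showing on top, 52 mm outside, 28 mm bore, 10 mm high. Goes on the housing washer, underside 10 mm above the seat. Origin: centre of its underside; z up. Starts right way up on the bench.
- shaft_washer: Shaft washer: the smaller plain flat steel ring, 49 mm outside, 28 mm bore, 8 mm high, upper face plain (its ball track is underneath). Goes on the ball cage, underside 20 mm above the seat. Origin: centre of its underside; z up. Starts right way up on the bench.
- spacer_sleeve: Spacer sleeve: tall thick steel tube with a shallow groove round it, 38 mm outside, 21 mm bore, 24 mm high (its bore passes only the 18 mm part of the spindle). Goes on the shaft washer, underside 28 mm above the seat; the spindle tip then stands 5 mm above it. Origin: centre of its underside; z up. Starts right way up on the bench.
- oil_bottle: Translucent plastic dropper bottle with a white pointed spout, 45 mm across, 146 mm high, at the far side of the bench; a bystander. Origin: centre of its underside.
- screw_dish: Small round aluminium dish with screws, 66 mm across, 16 mm high, at the far side of the bench; a bystander. Origin: centre of its underside.
Mind the look-alikes: they are no part of the job. Leave any green look-alike of the shaft_washer alone. What is shaped like the housing_washer but green is not meant.

How it is judged:
On the way, in this order (a step that is already met when the one before it is completed fails the run):
1. the housing washer lies on the seat (z of housing_washer in the frame of seat between -0.003 and 0.003 m and horizontal distance between housing_washer and seat below 0.004 m and angle between housing_washer's own z axis and vertical below 0.1 rad), for 0.2 s.
2. the ball cage lies on the housing washer (z of ball_cage in the frame of seat between 0.007 and 0.013 m and horizontal distance between ball_cage and seat below 0.004 m and angle between ball_cage's own z axis and vertical below 0.1 rad), for 0.2 s.
3. the shaft washer lies on the ball cage (z of shaft_washer in the frame of seat between 0.017 and 0.023 m and horizontal distance between shaft_washer and seat below 0.004 m and angle between shaft_washer's own z axis and vertical below 0.1 rad), for 0.2 s.
4. the spacer sleeve stands on the shaft washer (z of spacer_sleeve in the frame of seat between 0.025 and 0.031 m and horizontal distance between spacer_sleeve and seat below 0.004 m and angle between spacer_sleeve's own z axis and vertical below 0.1 rad), for 0.2 s.
At the end, for the whole second after the job is handed in: On the spindle, from the seat up: housing washer, ball cage, shaft washer, spacer sleeve; each within 3 mm of its proper height (undersides 0, 10, 20 and 28 mm above the seat), within 4 mm of the spindle axis, right way up and level within 0.1 rad, at rest (all of step 1 and all of step 2 and all of step 3 and all of step 4 and linear speed of each of housing_washer, ball_cage, shaft_washer, spacer_sleeve below 0.01 m/s); the robot touches nothing.
It fails at once if the oil bottle is shoved more than 25 mm or tipped (distance of oil_bottle from where it was at the start of the episode above 0.025 m or angle between oil_bottle's own z axis and vertical above 0.4 rad).
It fails at once if the screw dish is shoved more than 25 mm (distance of screw_dish from where it was at the start of the episode above 0.025 m).
It also fails if it takes over 109 s, if anything falls off the work surface, if the arm or the gripper's body presses on something with over 40 N, if the wrist force passes 120 N, or if a joint passes its speed limit or range.

### The arm

A 6-joint arm with a two-finger parallel gripper is mounted at the origin on the work surface; the furniture and walls round the work are solid. World frame = base frame: x ahead of the robot, y to its left, z up, the work surface at z = 0. Lengths are in m, angles in rad, forces in N, time in s.
With the tool pointing down it reaches from about 0.425 to 0.925 m from the base axis. Payload 12.5 kg.
Tool frame: the origin (TCP) lies midway between the tips of the shut fingers; the grasp point (between the pads) lies 19 mm behind it (arm.pinch_z is the distance from the TCP to the grasp point, in m); z points along the fingers, y is the direction in which the jaws open and shut (so a half turn about z gives the same grasp; the last joint's range is limited). The gripper opens to 85 mm and grips with 20 to 120 N. Pads are 22 mm wide; open, the fingers measure 114 mm over their backs; the gripper's body (76 mm by 85 mm) begins 54 mm behind the grasp point. The pads swing forward as they close: fully open they stand 13 mm farther back than shut.
Start: joints at [-1.263, 0.491, 1.559, -0, 1.092, -0.106], TCP at [0.251, -0.572, 0.231] pointing down, gripper open.
Joint ranges: [-3.1, 3.1], [-0.84, 2.19], [0.05, 2.79], [-1.13, 4.28], [0.06, 2.93], [-2.69, 2.69]. Speed limits (rad/s): [2.22, 2.22, 2.79, 3.14, 3.14, 3.14].

### API

Orientations are given as a unit quaternion [w, x, y, z].
In Python, from cell import arm gives the robot as it stands.
- The arm moves only by the tool drive_tool, never from a script. Its argument "deltas" is a list of rows, each a list of 4 numbers: the shift along the tool's x, y, z in m, then the turn about the tool's z in rad. In form: [[dx, dy, dz, turn], ...]. A call has 1 to 20 rows; each row is the pose to reach, as a shift and turn from the pose commanded when the call began, along the tool's axes at that moment; what a row does not reach only later rows make up. A row lasts 1/12 s, in which the tool goes at most 41.7 mm and 7.16 degrees, less where a joint would pass 70% of its speed; a pose out of reach is approached as far as the arm can. A call with a gripper value outside its range is refused whole. "gripper" is the opening in per cent of the stroke, from 0 (shut) to 100 (fully open), set as the call begins (left out, the last holds). The fingers move at their own pace and stop on an object; "squeeze" is the grip in N (left out, the last holds). Time passes only in rows, so rows that repeat a pose let the fingers close. It gives the time, the measured TCP pose, the force and the opening at its end, in the units of the state.
- arm.get_state(): the state, without advancing time (a new reading comes with each control period).
- arm.camera(name): name is "side" or "top"; returns a dict with "frame" (480x640x3 uint8, blue, green, red), "fovy" (degrees; the focal length in pixels is half the picture's height over the tangent of half this angle, whatever the lens; pixels are square), "cx", "cy" (the principal point, pixels), "distortion" ([k1, k2, p1, p2, k3] as OpenCV has them; the pictures are not rectified), "R" (3x3) and "t" (3): a world point X has camera coordinates R X + t. Camera axes: x right, y down, z forward; pixel columns grow to the right and rows downward; lengths in m; the calibration is good to about 2 mm. A picture is of the moment at which its call begins. There is no depth.
- arm.job_done(): hands the job in, once; it reports no verdict.
The state is a dict: "time": time; "joint_pos": joint angles; "qd": joint speeds; "joint_efforts": joint torques, N m; "ee_pos": TCP position; "tcp_rot": TCP orientation; "force": force on the tool from outside, world axes, zero at the start; "ft_torque": the same for the moment, N m; "gripper_width": opening from 0.0 (shut) to 1.0 (fully open).
Only numpy, scipy, OpenCV 4.12 (cv2) and the standard library are available. Lean on these libraries where they do the work, as an engineer would, in place of code of your own. Each camera call takes 0.05 s, during which the arm holds its last target.

## Working session

There is one attempt and no reset: what is moved stays moved. The work goes in short steps, Python scripts to look and compute and a tool call to move; the robot and the scene stay as the last step left them, time stands still between calls to the robot, and variables do not carry over. Pictures are saved under pics/ and viewed, and the job is handed in when it is done.

Besides the shell and the picture viewer there is one more tool, called after "Request:" by a JSON object that holds its "fn" and its "kwargs". drive_tool: Moves the arm, as the interface text tells. Its arguments: {"type":"object","properties":{"deltas":{"type":"array","items":{"type":"array","items":{"type":"number"}}},"gripper":{"type":"number"},"squeeze":{"type":"number"}},"required":["deltas"]}

```bash
ls; mkdir -p pics; cat > h.py <<'E'
import numpy as np, cv2, pickle
from cell import arm
def snap(n,f):
    c=arm.camera(n); cv2.imwrite(f'pics/{f}.png',c['frame']); pickle.dump(c,open(f'pics/{f}.pkl','wb')); return c
def load(f): return pickle.load(open(f'pics/{f}.pkl','rb'))
def K(c):
    f=240/np.tan(np.radians(c['fovy'])/2); return np.array([[f,0,c['cx']],[0,f,c['cy']],[0,0,1.]])
def unproj(c,uv,z):
    p=cv2.undistortPoints(np.array([[uv]],float),K(c),np.array(c['distortion'],float))[0,0]
    R=np.array(c['R']);t=np.array(c['t']);o=-R.T@t;d=R.T@np.array([p[0],p[1],1]);return o+d*(z-o[2])/d[2]
def proj(c,X):
    R=np.array(c['R']);return cv2.projectPoints(np.array(X,float).reshape(-1,1,3),cv2.Rodrigues(R)[0],np.array(c['t'],float),K(c),np.array(c['distortion'],float))[0].reshape(-1,2)
E
python3 - <<'E'
from h import *
for n in('top','side'):
    c=snap(n,n+'0'); print({k:c[k] for k in c if k!='frame'}, -np.array(c['R']).T@c['t'])
print(arm.get_state(),arm.pinch_z)
E
```

```text
pics
{'fovy': 43.25218188051392, 'cx': 323.9226750444678, 'cy': 240.24187201887787, 'distortion': array([-0.01512672,  0.        ,  0.        ,  0.        ,  0.        ]), 'R': array([[-0.02358758, -0.99971401, -0.00394039],
       [-0.97791873,  0.02389166, -0.20761538],
       [ 0.20765015, -0.00104376, -0.9782026 ]]), 't': array([-0.03369659,  0.57222969,  1.15037972])} [ 0.3199228  -0.04615774  1.24397535]
{'fovy': 49.98539591727373, 'cx': 317.5803516686743, 'cy': 241.32126163519303, 'distortion': array([-0.12444795,  0.        ,  0.        ,  0.        ,  0.        ]), 'R': array([[-0.98762608, -0.1564123 ,  0.01139813],
       [-0.09704406,  0.55242995, -0.82789106],
       [ 0.12319567, -0.81875292, -0.56077311]]), 't': array([0.53631878, 0.12526773, 0.89157908])} [0.43200023 0.74466819 0.59756858]
{'time': 0.1, 'joint_pos': array([-1.26258727e+00,  4.91502868e-01,  1.55939592e+00, -8.01619432e-06,
        1.09170271e+00, -1.05617672e-01]), 'qd': array([-0.00017236, -0.00033873, -0.00094672, -0.00013509, -0.00082736,
       -0.00015993]), 'joint_efforts': array([ 3.42741740e-03, -6.19447303e+01, -2.62026930e+01, -1.03123821e-04,
        2.89806834e-03,  5.31683284e-06]), 'ee_pos': array([ 0.25126969, -0.57204485,  0.23078139]), 'tcp_rot': array([-5.01477759e-04,  9.78669190e-01,  2.05441868e-01, -5.45462203e-05]), 'force': array([ 1.11707543,  0.24628443, -0.67462401]), 'ft_torque': array([ 0.00108231,  0.03534661, -0.0240874 ]), 'gripper_width': 0.9970464135740772} 0.0187
```

View pics/top0.png

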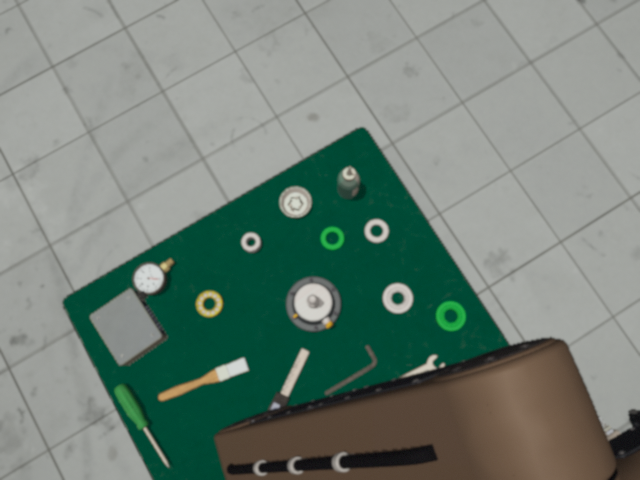

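View pics/side0.png

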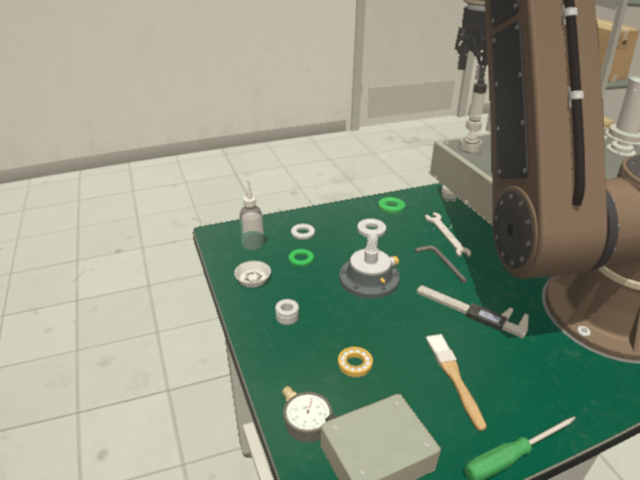

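```bash
python3 - <<'E'
from h import *
t=load('top0')['frame'];s=load('side0')['frame']
def crops(im,cs,h,f):
    cv2.imwrite(f,np.vstack([np.hstack([cv2.resize(im[v-h:v+h,u-h:u+h],(260,260),interpolation=cv2.INTER_CUBIC) for u,v in r]) for r in cs]))
crops(t,[[(398,298),(209,304),(376,231)],[(251,242),(313,303),(332,238)]],32,'pics/ct.png')
crops(s,[[(372,229),(355,361),(303,231)],[(287,311),(370,262),(253,273)]],36,'pics/cs.png')
E
```

```text
(no output)
```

View pics/ct.png

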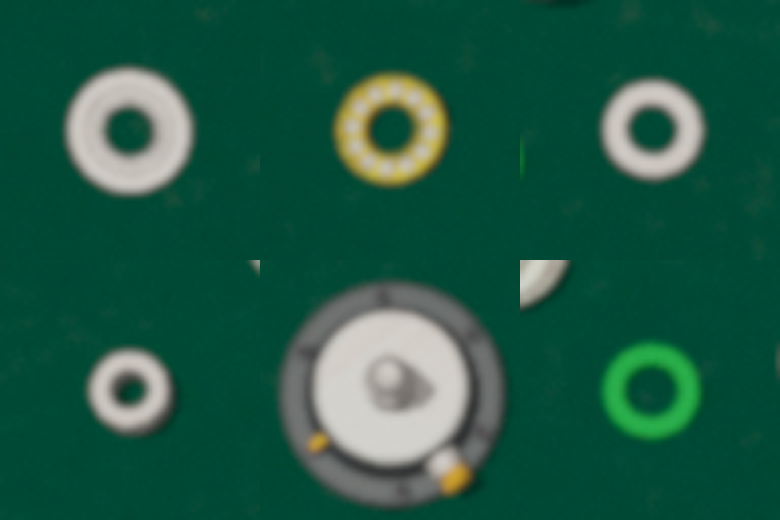

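View pics/cs.png

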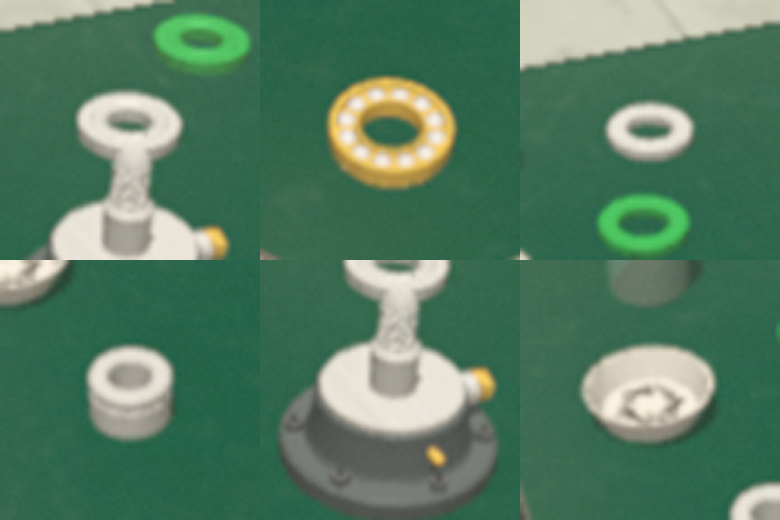

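```bash
cat > m.py <<'E'
from h import *
from scipy.optimize import least_squares
def mask(im,uv,h,thr=115):
    u,v=uv; w=np.zeros(im.shape[:2],np.uint8)
    g=im[:,:,2] # red channel: green mat is dark
    b=(g>thr).astype(np.uint8); w[v-h:v+h,u-h:u+h]=b[v-h:v+h,u-h:u+h]
    n,l,st,ce=cv2.connectedComponentsWithStats(w)
    i=1+np.argmax(st[1:,4]); p=np.argwhere(l==i)[:,::-1].astype(np.int32)
    return cv2.convexHull(p)
def cen(h):
    # bounding-ish centroid of filled hull
    m=cv2.moments(h); return np.array([m['m10']/m['m00'],m['m01']/m['m00']]),m['m00']
def sil(c,x,y,z0,z1,r):
    a=np.linspace(0,2*np.pi,90); P=[[x+r*np.cos(k),y+r*np.sin(k),z] for z in(z0,z1) for k in a]
    return cv2.convexHull(proj(c,P).astype(np.float32))
def fit(c,uv,h,z0,z1,r,thr=115):
    m,A=cen(mask(c['frame'],uv,h,thr)); x0=unproj(c,m,z1)[:2]
    s=least_squares(lambda p:cen(sil(c,p[0],p[1],z0,z1,r))[0]-m,x0,x_scale=.01,diff_step=1e-3)
    return s.x.round(4),m.round(1),round(A),round(cen(sil(c,*s.x,z0,z1,r))[1])
E
python3 - <<'E'
from m import *
t=load('top0');s=load('side0')
for n,tu,su,H,r in [('housing',(398,298),None,.01,.03),('cage',(209,304),(355,361),.01,.026),('shaft',(376,231),(303,231),.008,.0245),('sleeve',(251,242),(287,311),.024,.019)]:
    print(n,fit(t,tu,22,0,H,r,80))
    if su: print('   side',fit(s,su,26,0,H,r,100))
for thr in (150,180,200):print('seat top',fit(t,(313,303),40,.045,.045,.0365,thr))
print('tip guesses', unproj(t,(314.8-2.0+.0,299),.102))
for p in [(260+391,386)]:
    pass
# tip: crop pixel top (388-260,372-260)/260*64+ (313-32, 303-32)
print('tip top',unproj(t,(281+128/260*64,271+110/260*64),.102))
print('tip side',unproj(s,(370-36+140/260*72, 262-36+2/260*72),.102))
E
```

```text
housing (array([ 0.4587, -0.195 ]), array([397.3, 297.8]), 762, 694)
cage (array([0.4564, 0.1916]), array([208.7, 303.4]), 586, 531)
   side (array([0.4545, 0.1933]), array([354.8, 361. ]), 860, 817)
shaft (array([ 0.6018, -0.1578]), array([376.2, 230.3]), 482, 437)
   side (array([ 0.6002, -0.1558]), array([302.5, 230.9]), 303, 302)
sleeve (array([0.582 , 0.1052]), array([250.5, 241.7]), 312, 307)
   side (array([0.5795, 0.1067]), array([286.5, 311.1]), 497, 504)
seat top (array([ 0.4459, -0.0252]), array([314.2, 304.1]), 1214, 1065)
seat top (array([ 0.4508, -0.0221]), array([312.6, 301.6]), 982, 1063)
seat top (array([ 0.4508, -0.022 ]), array([312.6, 301.6]), 888, 1063)
tip guesses [ 0.44935996 -0.02368336  0.102     ]
tip top [ 0.45112135 -0.02316552  0.102     ]
tip side [ 0.45045654 -0.0428657   0.102     ]
```

```bash
python3 - <<'E'
from m import *
def ov(n,x,y,u,v,h,f):
    c=load(n);im=c['frame'][v-h:v+h,u-h:u+h];k=10;im=cv2.resize(im,None,fx=k,fy=k,interpolation=cv2.INTER_CUBIC)
    a=np.linspace(0,2*np.pi,120)
    for z,r in [(.045,.0365),(.102,.005),(.0715,.009),(.068,.0125),(.045,.0125),(0,.056),(.014,.056)]:
        p=proj(c,[[x+r*np.cos(k2),y+r*np.sin(k2),z] for k2 in a])
        p=((p-[u-h,v-h]+.5)*k).astype(np.int32); cv2.polylines(im,[p],True,(0,0,255),1)
    return im
im=np.hstack([cv2.resize(ov('top0',.4508,-.0222,313,303,30,''),(400,400)),cv2.resize(ov('side0',.4495,-.0205,370,255,40,''),(400,400))])
cv2.imwrite('pics/ov1.png',im)
E
```

```text
(no output)
```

View pics/ov1.png

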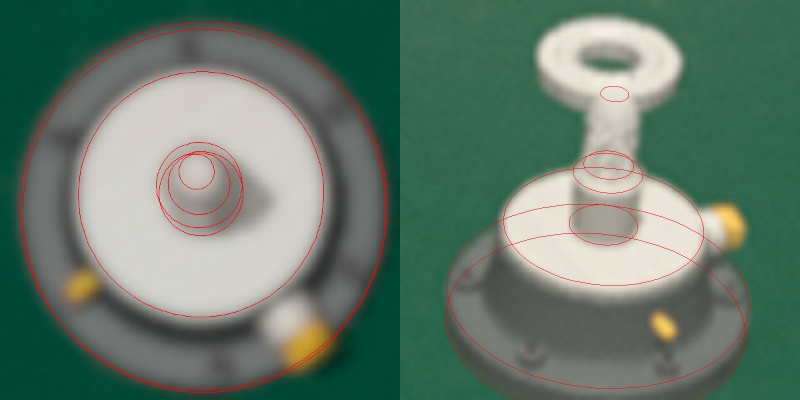

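```bash
python3 - <<'E'
from m import *
t=load('top0')
for u in [(451,316),(332,238),(349,185),(296,202)]: print(unproj(t,u,.008).round(3))
E
cat >> h.py <<'E'
def rel(x,y,z,yaw=None):
    """deltas in tool frame from present measured pose to world target TCP; yaw = world angle of tool x"""
    s=arm.get_state();q=s['tcp_rot'];from scipy.spatial.transform import Rotation as Ro
    R=Ro.from_quat([q[1],q[2],q[3],q[0]]).as_matrix();d=R.T@(np.array([x,y,z])-s['ee_pos'])
    cy=np.arctan2(R[1,0],R[0,0]);print('t',round(s['time'],2),'pos',s['ee_pos'].round(4),'yaw',round(cy,3),'F',s['force'].round(1),'w',round(s['gripper_width'],3),'tilt',R[:,2].round(4),'j6',s['joint_pos'].round(2))
    print('d',d.round(4),'turn',None if yaw is None else round(-(yaw-cy),3))
E
python3 -c "
from h import *
rel(.4578,-.1941,.06,-.3)"
```

```text
[ 0.419 -0.302  0.008]
[ 0.587 -0.064  0.008]
[ 0.701 -0.104  0.008]
[0.666 0.01  0.008]
t 0.1 pos [ 0.2513 -0.572   0.2308] yaw 0.414 F [ 1.1  0.2 -0.7] w 0.997 tilt [-3.e-04  1.e-03 -1.e+00] j6 [-1.26  0.49  1.56 -0.    1.09 -0.11]
d [ 0.3411 -0.2628  0.1711] turn 0.714
```

Request:
{"fn": "drive_tool", "kwargs": {"deltas": [[0.341,-0.263,0.161,0],[0.341,-0.263,0.161,0],[0.341,-0.263,0.161,0],[0.341,-0.263,0.161,0],[0.341,-0.263,0.161,0],[0.341,-0.263,0.161,0],[0.341,-0.263,0.161,0],[0.341,-0.263,0.161,0],[0.341,-0.263,0.161,0],[0.341,-0.263,0.161,0],[0.341,-0.263,0.161,0],[0.341,-0.263,0.161,0],[0.341,-0.263,0.161,0],[0.341,-0.263,0.161,0],[0.341,-0.263,0.161,0]], "gripper": 85, "squeeze": 25}}

```text
time: 1.35
ee_pos: [0.4576, -0.1953, 0.0706]
tcp_rot: [0.0, 0.979, 0.205, 0.0]
force: [-0.2, -0.5, -0.3]
gripper_width: 0.854
```

```bash
python3 - <<'E'
from h import *
rel(.4578,-.1941,.05,.414)
c=snap('side','s1'); im=c['frame'][100:280,280:480]; cv2.imwrite('pics/s1c.png',cv2.resize(im,None,fx=3.3,fy=3.3,interpolation=cv2.INTER_CUBIC))
E
```

```text
t 1.35 pos [ 0.4576 -0.1953  0.0706] yaw 0.413 F [-0.2 -0.5 -0.3] w 0.854 tilt [ 5.e-04 -4.e-04 -1.e+00] j6 [-0.54  0.55  2.02 -0.    0.57  0.62]
d [ 0.0006 -0.0011  0.0206] turn -0.001
```

View pics/s1c.png

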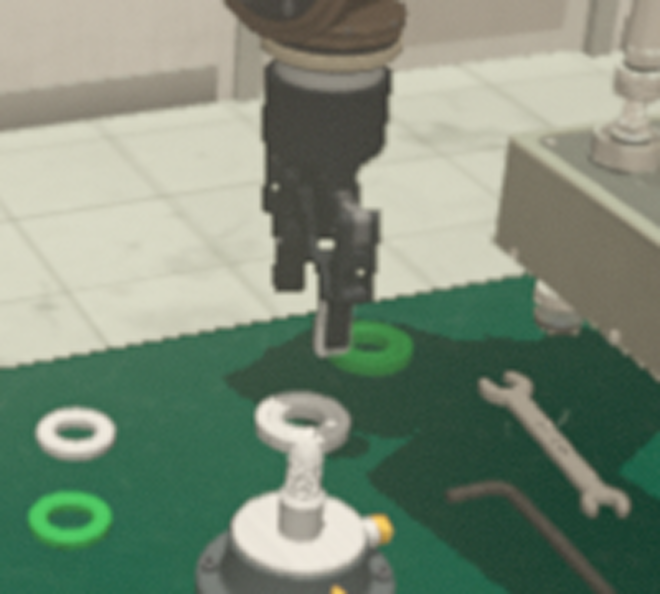

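```bash
python3 - <<'E'
from h import *
c=load('s1')
yy=np.array([.402,-.9156]);xx=np.array([.9156,.402]);o=np.array([.4576,-.1953])
for z in (.070,.075,.08,.085):
  print(z,[((proj(c,[[*(o-yy*.0363+xx*s),z]])[0]-[280,100]+.5)*3.3).round(0) for s in(-.011,.011)])
E
```

```text
0.07 [array([346., 360.]), array([313., 364.])]
0.075 [array([347., 353.]), array([313., 357.])]
0.08 [array([347., 345.]), array([314., 350.])]
0.085 [array([348., 338.]), array([314., 343.])]
```

Request:
{"fn": "drive_tool", "kwargs": {"deltas": [[0,-0.001,0.02,0],[0,-0.001,0.04,0],[0,-0.001,0.055,0],[0,-0.001,0.063,0],[0,-0.001,0.068,0],[0,-0.001,0.071,0],[0,-0.001,0.071,0]]}}

```text
time: 1.98
ee_pos: [0.4573, -0.1939, -0.0006]
tcp_rot: [0.0, 0.979, 0.205, 0.0]
force: [-0.2, 0.2, 0.9]
gripper_width: 0.85
```

```bash
python3 - <<'E'
from h import *
rel(.4578,-.1941,.05,.414)
c=snap('side','s2'); im=c['frame'][160:260,310:430]; cv2.imwrite('pics/s2c.png',cv2.resize(im,None,fx=5,fy=5,interpolation=cv2.INTER_CUBIC))
E
```

```text
t 1.98 pos [ 0.4573 -0.1939 -0.0006] yaw 0.413 F [-0.2  0.2  0.9] w 0.85 tilt [ 1.e-04 -1.e-04 -1.e+00] j6 [-0.53  0.69  2.06 -0.    0.4   0.62]
d [ 0.0003  0.0004 -0.0506] turn -0.001
```

View pics/s2c.png

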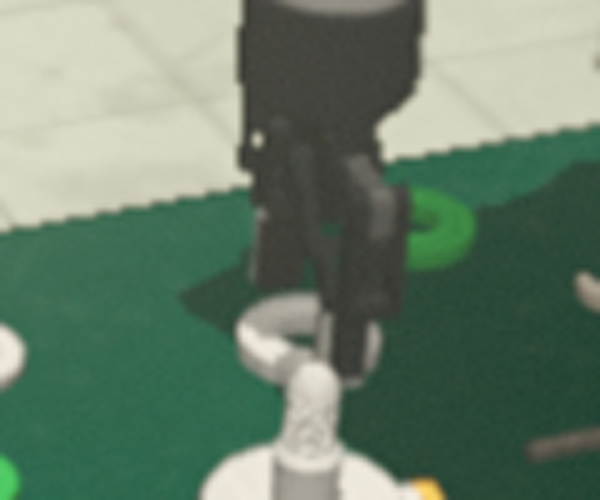

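Straddling the ring; near finger is just outside the washer rim at crop (350,375). Close.

Request:
{"fn": "drive_tool", "kwargs": {"deltas": [[0,0,0,0],[0,0,0,0],[0,0,0,0],[0,0,0,0],[0,0,0,0],[0,0,0,0],[0,0,0,0],[0,0,0,0]], "gripper": 60, "squeeze": 40}}

```text
time: 2.7
ee_pos: [0.4576, -0.1936, 0.0006]
tcp_rot: [0.001, 0.979, 0.205, 0.001]
force: [-2.6, 0.5, 12.2]
gripper_width: 0.678
```

Request:
{"fn": "drive_tool", "kwargs": {"deltas": [[0,0,-0.002,0],[0,0,-0.003,0],[0,0,-0.003,0]]}}

```text
time: 2.95
ee_pos: [0.4576, -0.1935, 0.0027]
tcp_rot: [0.0, 0.979, 0.205, 0.0]
force: [-0.1, 0.7, -1.3]
gripper_width: 0.673
```

```bash
python3 - <<'E'
from h import *
rel(.4578,-.1941,.05,.414)
c=snap('side','s3'); im=c['frame'][160:260,310:430]; cv2.imwrite('pics/s3c.png',cv2.resize(im,None,fx=5,fy=5,interpolation=cv2.INTER_CUBIC))
E
```

```text
t 2.95 pos [ 0.4576 -0.1935  0.0027] yaw 0.414 F [-0.1  0.7 -1.3] w 0.673 tilt [ 7.e-04 -5.e-04 -1.e+00] j6 [-0.53  0.68  2.05 -0.    0.41  0.62]
d [-0.      0.0007 -0.0472] turn -0.0
```

View pics/s3c.png

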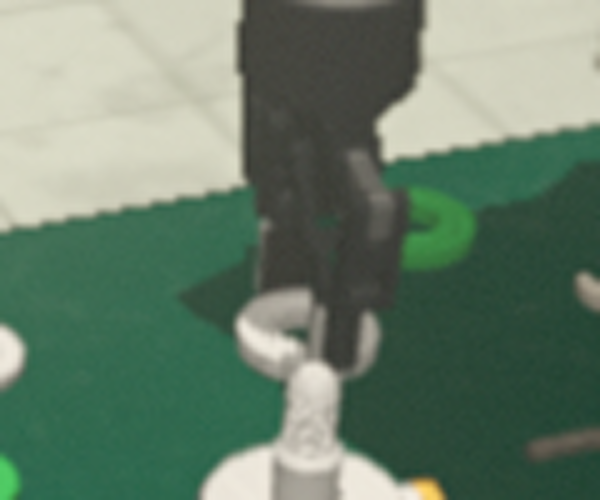

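Request:
{"fn": "drive_tool", "kwargs": {"deltas": [[0,0,-0.01,0],[0,0,-0.03,0],[0,0,-0.07,0],[0,0,-0.11,0],[0,0,-0.13,0],[0,0,-0.13,0],[0,0,-0.13,0]]}}

```text
time: 3.58
ee_pos: [0.4575, -0.1935, 0.1334]
tcp_rot: [0.001, 0.979, 0.205, 0.001]
force: [-0.0, 0.2, -3.3]
gripper_width: 0.67
```

```bash
python3 - <<'E'
from h import *
rel(.4502,-.0213,.13,.414)
c=snap('side','s4'); im=c['frame'][60:240,280:480]; cv2.imwrite('pics/s4c.png',cv2.resize(im,None,fx=3.3,fy=3.3,interpolation=cv2.INTER_CUBIC))
E
```

```text
t 3.58 pos [ 0.4575 -0.1935  0.1334] yaw 0.414 F [-0.   0.2 -3.3] w 0.67 tilt [ 0.0021 -0.0013 -1.    ] j6 [-0.53  0.45  1.98 -0.    0.72  0.62]
d [ 0.0625 -0.1606  0.0032] turn -0.0
```

View pics/s4c.png

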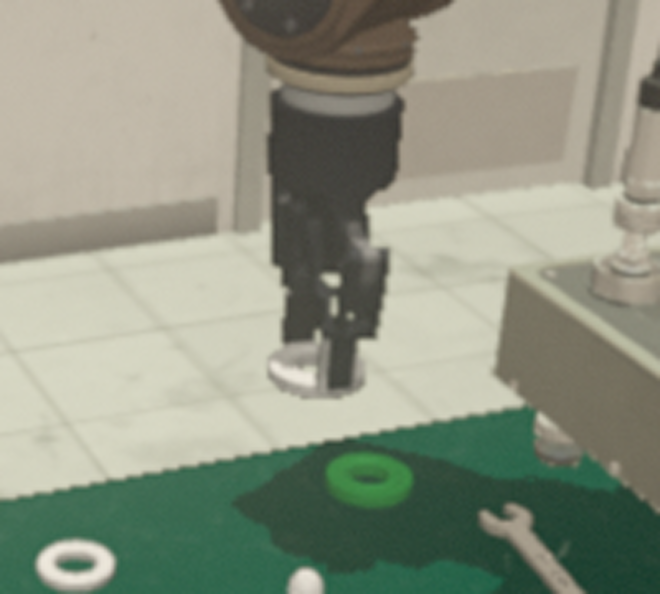

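Request:
{"fn": "drive_tool", "kwargs": {"deltas": [[0.0156,-0.04,0.001,0],[0.031,-0.08,0.002,0],[0.047,-0.12,0.003,0],[0.0625,-0.1605,0.003,0],[0.0625,-0.1605,0.003,0],[0.0625,-0.1605,0.003,0],[0.0625,-0.1605,0.003,0]]}}

```text
time: 4.22
ee_pos: [0.4498, -0.0213, 0.1283]
tcp_rot: [-0.0, 0.979, 0.206, -0.001]
force: [1.3, -1.2, -1.8]
gripper_width: 0.671
```

```bash
python3 - <<'E'
from h import *
rel(.4502,-.0213,.13,.414)
c=snap('side','s5'); im=c['frame'][140:300,280:480]; a=cv2.resize(im,None,fx=3.7,fy=3.7,interpolation=cv2.INTER_CUBIC)
cv2.imwrite('pics/s5c.png',a)
c=snap('top','t5'); im=c['frame'][240:360,240:400]; cv2.imwrite('pics/t5c.png',cv2.resize(im,None,fx=4,fy=4,interpolation=cv2.INTER_CUBIC))
E
```

```text
t 4.22 pos [ 0.4498 -0.0213  0.1283] yaw 0.415 F [ 1.3 -1.2 -1.8] w 0.671 tilt [-1.9e-03  2.0e-04 -1.0e+00] j6 [-0.19  0.4   2.09 -0.    0.65  0.96]
d [ 0.0003  0.0002 -0.0017] turn 0.001
```

View pics/s5c.png

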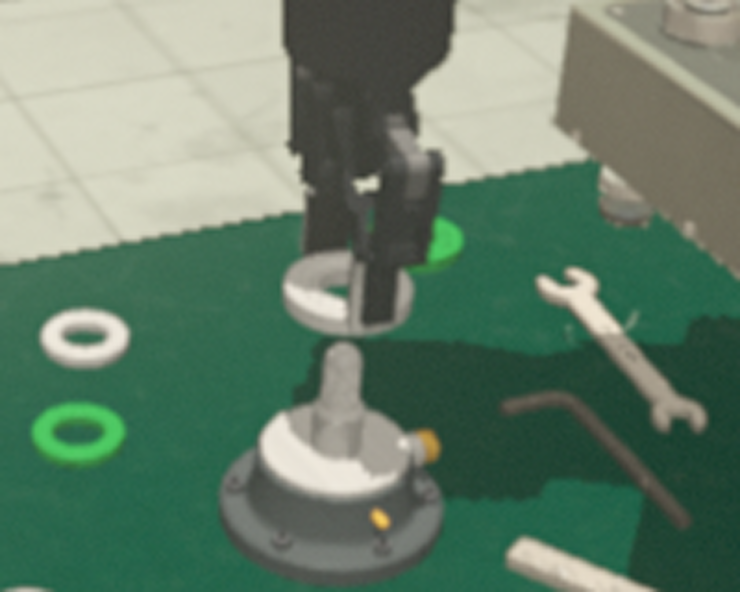

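View pics/t5c.png

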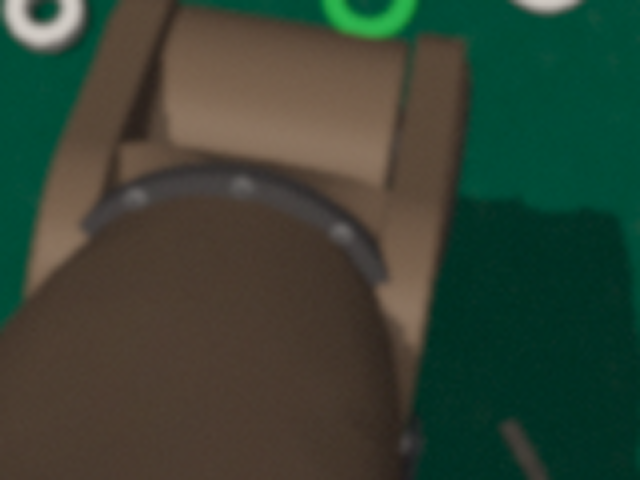

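```bash
python3 - <<'E'
from m import *
c=load('s5');im=cv2.imread('pics/s5c.png');a=np.linspace(0,6.283,100)
def d(x,y,z,r,col):
    p=((proj(c,[[x+r*np.cos(k),y+r*np.sin(k),z] for k in a])-[280,140]+.5)*3.7).astype(np.int32);cv2.polylines(im,[p],True,col,1)
x,y=.4493,-.0197
for z in(.1265,.1365): d(x,y,z,.03,(0,0,255))
d(.4495,-.0205,.102,.005,(255,0,0));d(.4495,-.0205,.045,.0365,(255,0,0))
cv2.imwrite('pics/s5d.png',im[150:550,150:550])
E
```

```text
(no output)
```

View pics/s5d.png

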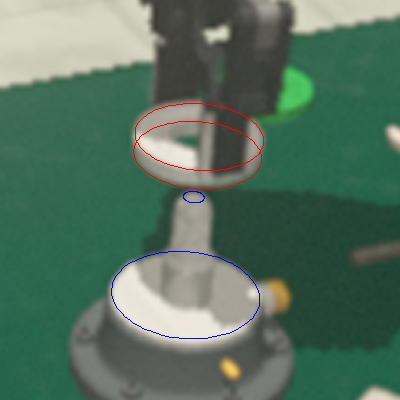

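Request:
{"fn": "drive_tool", "kwargs": {"deltas": [[0,0,0.012,0],[0,0,0.024,0],[0,0,0.036,0],[0,0,0.046,0],[0,0,0.05,0],[0,0,0.05,0]]}}

```text
time: 4.82
ee_pos: [0.4498, -0.0224, 0.0784]
tcp_rot: [-0.0, 0.979, 0.204, -0.001]
force: [0.3, 0.7, -2.5]
gripper_width: 0.671
```

Request:
{"fn": "drive_tool", "kwargs": {"deltas": [[0,0,0.004,0],[0,0,0.008,0],[0,0,0.012,0],[0,0,0.016,0],[0,0,0.018,0],[0,0,0.018,0]]}}

```text
time: 5.32
ee_pos: [0.4499, -0.0212, 0.0609]
tcp_rot: [-0.0, 0.979, 0.206, -0.0]
force: [-0.3, 2.3, -3.8]
gripper_width: 0.668
```

Request:
{"fn": "drive_tool", "kwargs": {"deltas": [[0,0,0.004,0],[0,0,0.007,0],[0,0,0.01,0],[0,0,0.012,0],[0,0,0.012,0]]}}

```text
time: 5.73
ee_pos: [0.45, -0.0212, 0.0488]
tcp_rot: [-0.0, 0.979, 0.205, -0.0]
force: [0.3, 4.5, -4.0]
gripper_width: 0.672
```

```bash
python3 - <<'E'
from h import *
rel(.4502,-.0213,.0465,.414)
c=snap('side','s6'); im=c['frame'][190:300,310:450]; a=cv2.resize(im,None,fx=5,fy=5,interpolation=cv2.INTER_CUBIC)
cv2.imwrite('pics/s6c.png',a)
E
```

```text
t 5.73 pos [ 0.45   -0.0212  0.0488] yaw 0.414 F [ 0.3  4.5 -4. ] w 0.672 tilt [-6.e-04  1.e-04 -1.e+00] j6 [-0.19  0.56  2.15 -0.    0.44  0.96]
d [0.0002 0.0001 0.0023] turn -0.0
```

View pics/s6c.png

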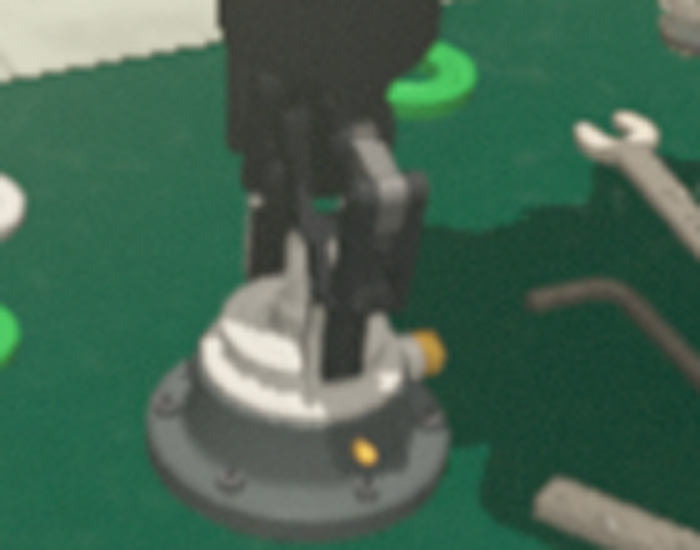

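Request:
{"fn": "drive_tool", "kwargs": {"deltas": [[0,-0.001,0.001,0],[0,-0.001,0.002,0],[0,-0.001,0.003,0],[0,-0.001,0.003,0]]}}

```text
time: 6.12
ee_pos: [0.4498, -0.0206, 0.0462]
tcp_rot: [0.0, 0.979, 0.205, 0.0]
force: [-0.1, 0.7, -1.7]
gripper_width: 0.671
```

Request:
{"fn": "drive_tool", "kwargs": {"deltas": [[0,0,0.0,0],[0,0,0.0,0],[0,0,0.0,0],[0,0,0,0],[0,0,-0.02,0],[0,0,-0.05,0],[0,0,-0.09,0],[0,0,-0.11,0],[0,0,-0.11,0]], "gripper": 85}}

```text
time: 6.87
ee_pos: [0.4512, -0.0206, 0.1601]
tcp_rot: [0.001, 0.979, 0.206, 0.003]
force: [-0.6, 0.5, 0.7]
gripper_width: 0.849
```

```bash
python3 - <<'E'
from m import *
rel(.4554,.1925,.06,-.0)
c=snap('side','s7'); im=c['frame'][190:300,310:450]; a=cv2.resize(im,None,fx=5,fy=5,interpolation=cv2.INTER_CUBIC)
ang=np.linspace(0,6.283,100)
for z in (.045,.055):
    p=((proj(c,[[.4495+.03*np.cos(k),-.0205+.03*np.sin(k),z] for k in ang])-[310,190]+.5)*5).astype(np.int32);cv2.polylines(a,[p],True,(0,0,255),1)
cv2.imwrite('pics/s7c.png',a)
E
```

```text
t 6.87 pos [ 0.4512 -0.0206  0.1601] yaw 0.414 F [-0.6  0.5  0.7] w 0.849 tilt [ 0.0068 -0.0014 -1.    ] j6 [-0.19  0.35  2.05 -0.    0.73  0.96]
d [ 0.0891 -0.1938  0.0999] turn 0.414
```

View pics/s7c.png

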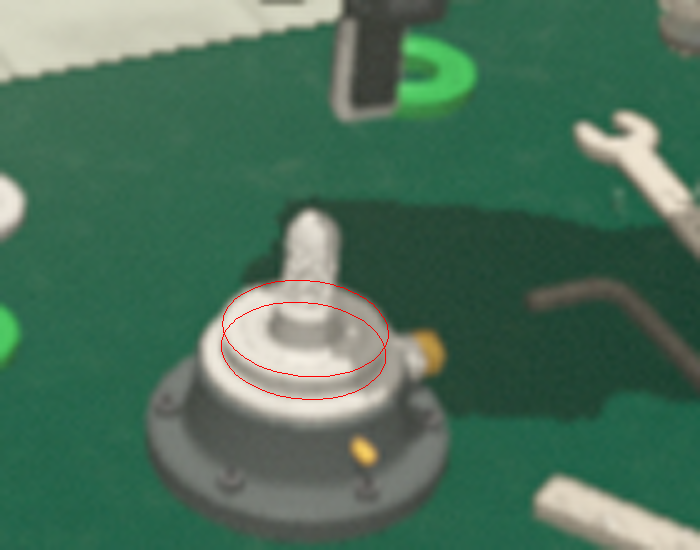

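Request:
{"fn": "drive_tool", "kwargs": {"deltas": [[0.0178,-0.0388,0,0],[0.0356,-0.0775,0,0],[0.053,-0.116,0.02,0],[0.071,-0.155,0.05,0],[0.0891,-0.1938,0.08,0],[0.0891,-0.1938,0.1,0],[0.0891,-0.1938,0.1,0],[0.0891,-0.1938,0.1,0],[0.0891,-0.1938,0.1,0]], "gripper": 76}}

```text
time: 7.67
ee_pos: [0.453, 0.1924, 0.056]
tcp_rot: [0.0, 0.979, 0.206, -0.001]
force: [0.2, -1.0, 0.1]
gripper_width: 0.761
```

```bash
python3 - <<'E'
from h import *
rel(.4554,.1925,.004,.414)
c=snap('side','s8'); im=c['frame'][250:410,270:450]; a=cv2.resize(im,None,fx=4,fy=4,interpolation=cv2.INTER_CUBIC)
cv2.imwrite('pics/s8c.png',a[:600])
E
```

```text
t 7.67 pos [0.453  0.1924 0.056 ] yaw 0.414 F [ 0.2 -1.   0.1] w 0.761 tilt [-1.3e-03 -5.0e-04 -1.0e+00] j6 [ 0.27  0.58  2.04 -0.    0.53  1.42]
d [0.0023 0.0008 0.052 ] turn 0.0
```

View pics/s8c.png

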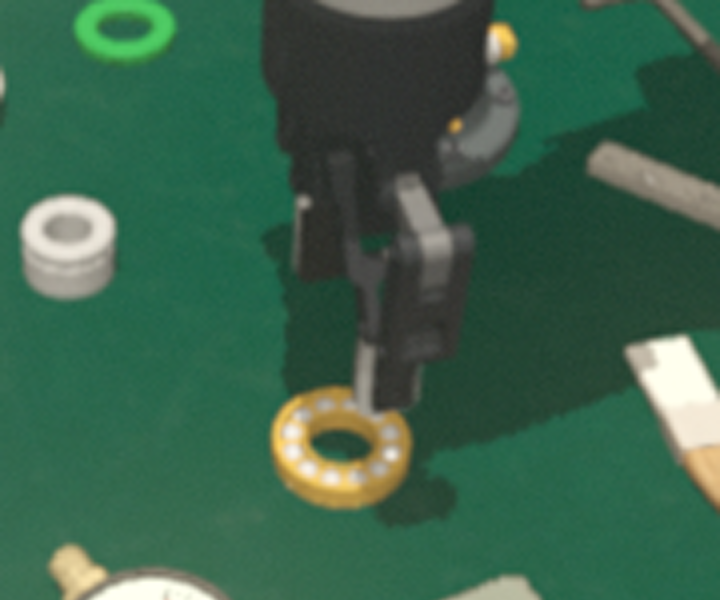

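Request:
{"fn": "drive_tool", "kwargs": {"deltas": [[0.0023,0.0008,0.015,0],[0.0023,0.0008,0.03,0],[0.0023,0.0008,0.042,0],[0.0023,0.0008,0.048,0],[0.0023,0.0008,0.052,0],[0.0023,0.0008,0.052,0],[0.0023,0.0008,0.052,0]]}}

```text
time: 8.3
ee_pos: [0.4562, 0.1927, 0.005]
tcp_rot: [0.0, 0.979, 0.205, 0.001]
force: [-0.3, 0.6, 1.0]
gripper_width: 0.76
```

```bash
python3 - <<'E'
from h import *
rel(.4554,.1925,.004,.414)
c=snap('side','s9'); im=c['frame'][290:400,290:430]; a=cv2.resize(im,None,fx=5,fy=5,interpolation=cv2.INTER_CUBIC)
cv2.imwrite('pics/s9c.png',a[:600])
E
```

```text
t 8.3 pos [0.4562 0.1927 0.005 ] yaw 0.413 F [-0.3  0.6  1. ] w 0.76 tilt [ 1.e-03  2.e-04 -1.e+00] j6 [ 0.27  0.68  2.06 -0.    0.41  1.42]
d [-0.0008 -0.0001  0.001 ] turn -0.001
```

View pics/s9c.png

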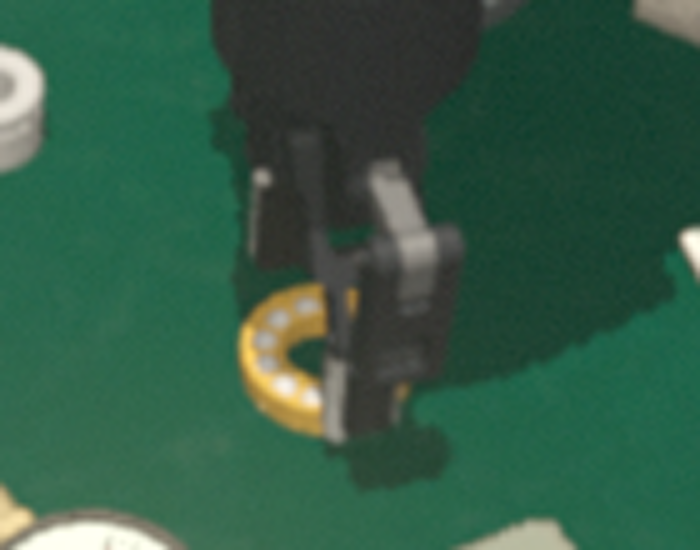

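Request:
{"fn": "drive_tool", "kwargs": {"deltas": [[0,0,0.001,0],[0,0,0.001,0],[0,0,0.001,0],[0,0,0.001,0],[0,0,0.001,0],[0,0,0.001,0],[0,0,0.001,0]], "gripper": 50, "squeeze": 40}}

```text
time: 8.93
ee_pos: [0.4561, 0.193, 0.0044]
tcp_rot: [0.0, 0.979, 0.206, 0.001]
force: [-1.8, -2.6, 12.0]
gripper_width: 0.568
```

Request:
{"fn": "drive_tool", "kwargs": {"deltas": [[0,0,-0.003,0],[0,0,-0.01,0],[0,0,-0.04,0],[0,0,-0.08,0],[0,0,-0.12,0],[0,0,-0.13,0],[0,0,-0.13,0],[0,0,-0.13,0]]}}

```text
time: 9.6
ee_pos: [0.4556, 0.193, 0.1337]
tcp_rot: [-0.0, 0.979, 0.205, 0.001]
force: [-0.5, 0.3, -1.7]
gripper_width: 0.562
```

```bash
python3 - <<'E'
from h import *
rel(.4500,-.0203,.134,.414)
c=snap('side','s10'); im=c['frame'][150:300,270:450]; a=cv2.resize(im,None,fx=4,fy=4,interpolation=cv2.INTER_CUBIC)
cv2.imwrite('pics/s10c.png',a[:600])
E
```

```text
t 9.6 pos [0.4556 0.193  0.1337] yaw 0.414 F [-0.5  0.3 -1.7] w 0.562 tilt [ 1.2e-03  2.0e-04 -1.0e+00] j6 [ 0.27  0.44  1.98 -0.    0.72  1.42]
d [-0.0909  0.1931 -0.0004] turn -0.0
```

View pics/s10c.png

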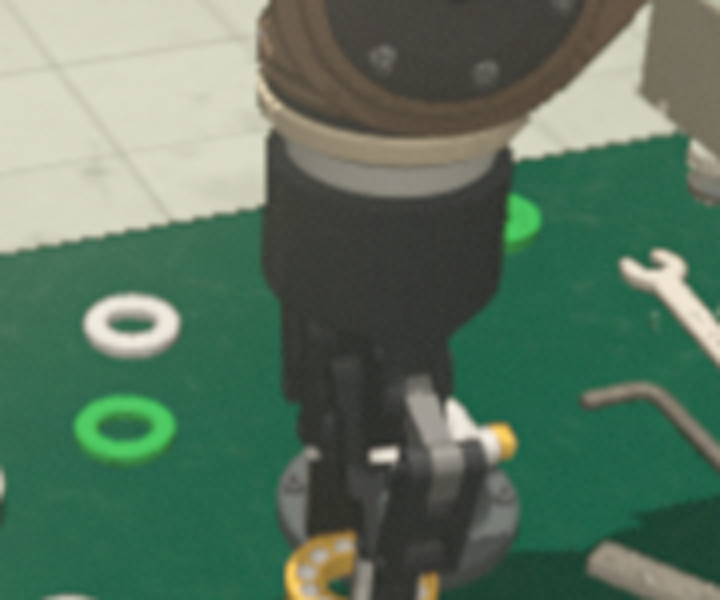

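Cage is held. Move over the spindle.

Request:
{"fn": "drive_tool", "kwargs": {"deltas": [[-0.018,0.0386,0,0],[-0.036,0.077,0,0],[-0.0545,0.116,0,0],[-0.0727,0.1545,0,0],[-0.0909,0.193,0,0],[-0.0909,0.193,0,0],[-0.0909,0.193,0,0],[-0.0909,0.193,0,0]]}}

```text
time: 10.32
ee_pos: [0.4496, -0.0202, 0.1322]
tcp_rot: [-0.001, 0.979, 0.205, -0.001]
force: [0.1, 0.8, -0.9]
gripper_width: 0.567
```

```bash
cat > chk.py <<'E'
from m import *
import sys
def chk(f,r,H,off):
    rel(.4500,-.0203,.13,.414)
    c=snap('side',f);a=np.linspace(0,6.283,100);P=arm.get_state()['ee_pos']
    im=cv2.resize(c['frame'][160:290,310:450],None,fx=4.5,fy=4.5,interpolation=cv2.INTER_CUBIC)
    def d(x,y,z,r,col):
        p=((proj(c,[[x+r*np.cos(k),y+r*np.sin(k),z] for k in a])-[310,160]+.5)*4.5).astype(np.int32);cv2.polylines(im,[p],True,col,1)
    x,y=P[0]-.0007,P[1]+.001
    for z in(P[2]-off,P[2]-off+H): d(x,y,z,r,(0,0,255))
    d(.4493,-.0193,.102,.005,(255,0,0))
    cv2.imwrite(f'pics/{f}c.png',im)
E
python3 -c "
from chk import *
chk('s11',.026,.01,.004)"
```

```text
t 10.32 pos [ 0.4496 -0.0202  0.1322] yaw 0.412 F [ 0.1  0.8 -0.9] w 0.567 tilt [-2.4e-03  5.0e-04 -1.0e+00] j6 [-0.19  0.4   2.08  0.    0.67  0.97]
d [0.0003 0.0003 0.0022] turn -0.002
```

View pics/s11c.png

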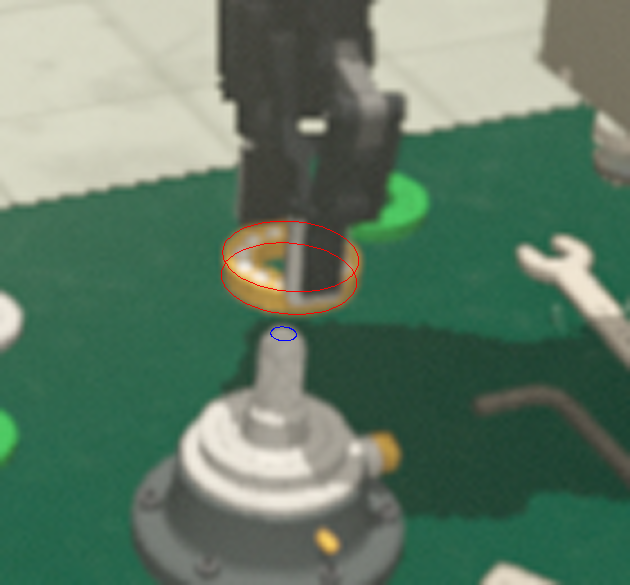

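Request:
{"fn": "drive_tool", "kwargs": {"deltas": [[0,0,0.012,0],[0,0,0.024,0],[0,0,0.036,0],[0,0,0.046,0],[0,0,0.05,0],[0,0,0.05,0]]}}

```text
time: 10.87
ee_pos: [0.4497, -0.0189, 0.0824]
tcp_rot: [-0.0, 0.978, 0.206, -0.001]
force: [-0.3, -0.1, -1.1]
gripper_width: 0.563
```

Request:
{"fn": "drive_tool", "kwargs": {"deltas": [[0,0,0.003,0],[0,0,0.007,0],[0,0,0.011,0],[0,0,0.015,0],[0,0,0.018,0],[0,0,0.018,0],[0,0,0.018,0]]}}

```text
time: 11.45
ee_pos: [0.4501, -0.0203, 0.0652]
tcp_rot: [-0.0, 0.979, 0.205, -0.0]
force: [-0.4, -0.3, -0.2]
gripper_width: 0.566
```

Request:
{"fn": "drive_tool", "kwargs": {"deltas": [[0,0,0.002,0],[0,0,0.003,0],[0,0,0.004,0],[0,0,0.005,0],[0,0,0.005,0]]}}

```text
time: 11.87
ee_pos: [0.4501, -0.0202, 0.0602]
tcp_rot: [0.0, 0.979, 0.205, -0.0]
force: [-0.3, -0.5, -0.3]
gripper_width: 0.565
```

```bash
python3 -c "
from chk import *
chk('s12',.026,.01,.005)"
```

```text
t 11.87 pos [ 0.4501 -0.0202  0.0602] yaw 0.414 F [-0.3 -0.5 -0.3] w 0.565 tilt [-1.e-04 -1.e-04 -1.e+00] j6 [-0.19  0.53  2.14 -0.    0.47  0.97]
d [-0.0001  0.     -0.0698] turn -0.0
```

View pics/s12c.png

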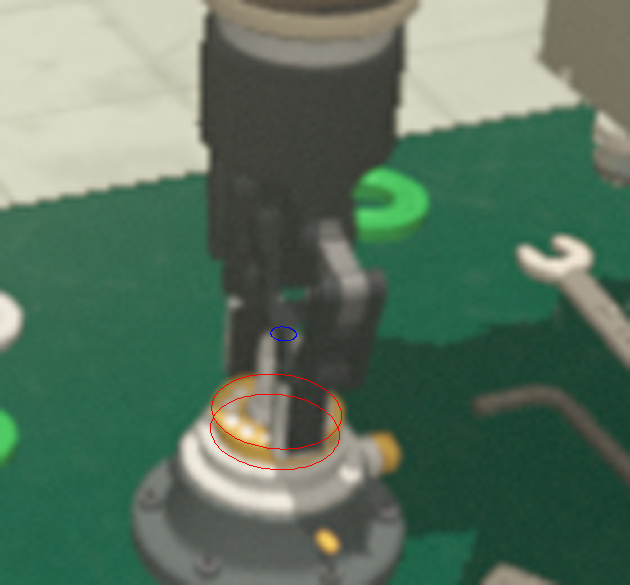

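Continue by feel.

Request:
{"fn": "drive_tool", "kwargs": {"deltas": [[0,0,0.001,0],[0,0,0.0015,0],[0,0,0.002,0],[0,0,0.002,0]]}}

```text
time: 12.25
ee_pos: [0.4503, -0.0203, 0.0593]
tcp_rot: [0.0, 0.979, 0.205, 0.001]
force: [-3.8, 1.1, 19.6]
gripper_width: 0.564
```

Request:
{"fn": "drive_tool", "kwargs": {"deltas": [[0,0,-0.001,0],[0,0,-0.001,0],[0,0,-0.001,0],[0,0,-0.001,0],[0,0,-0.02,0],[0,0,-0.05,0],[0,0,-0.08,0],[0,0,-0.1,0],[0,0,-0.1,0],[0,0,-0.1,0]], "gripper": 76}}

```text
time: 13.08
ee_pos: [0.4504, -0.0203, 0.1589]
tcp_rot: [0.0, 0.979, 0.205, 0.001]
force: [0.8, 0.4, -0.9]
gripper_width: 0.764
```

```bash
python3 -c "
from chk import *
chk('s13',.026,.01,.005)
rel(.601,-.1568,.06,.414)"
```

```text
t 13.08 pos [ 0.4504 -0.0203  0.1589] yaw 0.414 F [ 0.8  0.4 -0.9] w 0.764 tilt [ 2.1e-03 -5.0e-04 -1.0e+00] j6 [-0.19  0.35  2.06 -0.    0.73  0.97]
d [-0.0004 -0.0002  0.0289] turn -0.0
t 13.13 pos [ 0.45   -0.0202  0.158 ] yaw 0.414 F [-0.5 -0.5 -0.9] w 0.758 tilt [ 2.e-04 -1.e-04 -1.e+00] j6 [-0.19  0.35  2.06 -0.    0.73  0.97]
d [0.0833 0.1858 0.0981] turn -0.0
```

View pics/s13c.png

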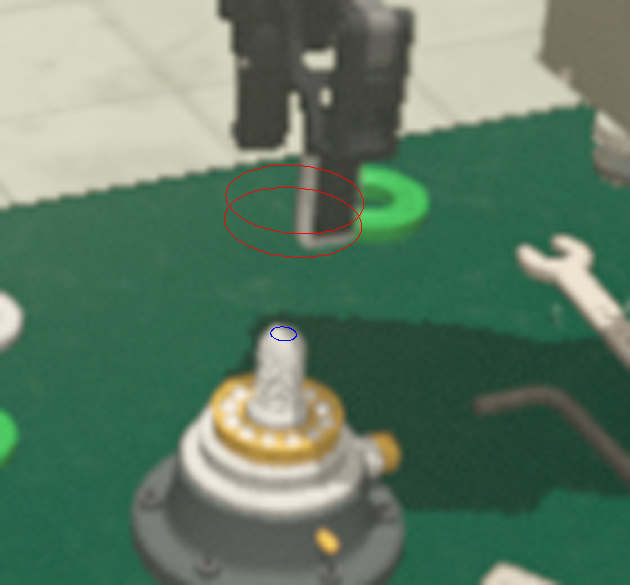

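Request:
{"fn": "drive_tool", "kwargs": {"deltas": [[0.0165,0.037,0,0],[0.033,0.074,0,0],[0.05,0.111,0.02,0],[0.067,0.149,0.05,0],[0.0833,0.1858,0.08,0],[0.0833,0.1858,0.098,0],[0.0833,0.1858,0.098,0],[0.0833,0.1858,0.098,0],[0.0833,0.1858,0.098,0]], "gripper": 74}}

```text
time: 13.88
ee_pos: [0.6004, -0.1564, 0.0597]
tcp_rot: [-0.001, 0.979, 0.205, -0.001]
force: [0.6, -0.1, 0.1]
gripper_width: 0.743
```

```bash
python3 - <<'E'
from h import *
rel(.601,-.1568,.004,.414)
c=snap('side','s14'); im=c['frame'][120:270,230:390]; a=cv2.resize(im,None,fx=4,fy=4,interpolation=cv2.INTER_CUBIC)
cv2.imwrite('pics/s14c.png',a[:600])
E
```

```text
t 13.88 pos [ 0.6004 -0.1564  0.0597] yaw 0.414 F [ 0.6 -0.1  0.1] w 0.743 tilt [-1.9e-03  7.0e-04 -1.0e+00] j6 [-0.36  0.69  1.72 -0.    0.74  0.8 ]
d [0.0005 0.0007 0.0557] turn -0.0
```

View pics/s14c.png

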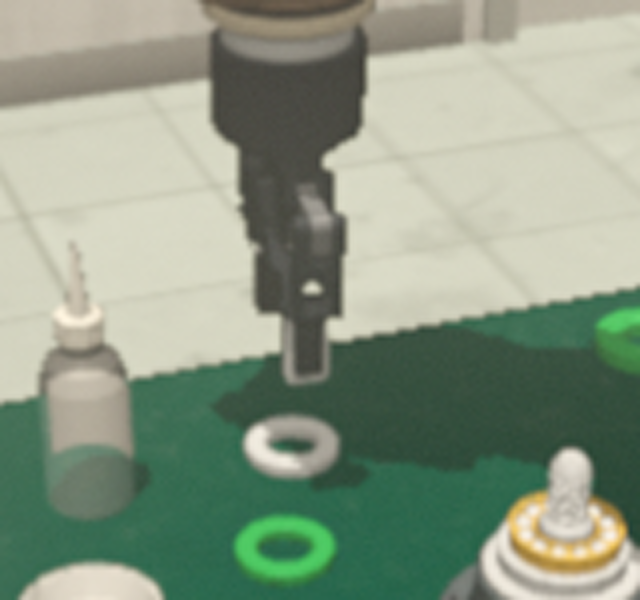

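Request:
{"fn": "drive_tool", "kwargs": {"deltas": [[0,0.0003,0.02,0],[0,0.0003,0.035,0],[0,0.0003,0.046,0],[0,0.0003,0.052,0],[0,0.0003,0.056,0],[0,0.0003,0.056,0],[0,0.0003,0.056,0]]}}

```text
time: 14.52
ee_pos: [0.6015, -0.1571, 0.0049]
tcp_rot: [0.0, 0.979, 0.205, 0.0]
force: [0.2, 0.3, 0.0]
gripper_width: 0.742
```

```bash
python3 - <<'E'
from h import *
rel(.601,-.1568,.0035,.414)
c=snap('side','s15'); im=c['frame'][170:270,240:360]; a=cv2.resize(im,None,fx=5,fy=5,interpolation=cv2.INTER_CUBIC)
cv2.imwrite('pics/s15c.png',a[:600])
E
```

```text
t 14.52 pos [ 0.6015 -0.1571  0.0049] yaw 0.414 F [0.2 0.3 0. ] w 0.742 tilt [ 7.e-04 -4.e-04 -1.e+00] j6 [-0.36  0.77  1.74 -0.    0.63  0.8 ]
d [-0.0003 -0.0005  0.0014] turn -0.0
```

View pics/s15c.png

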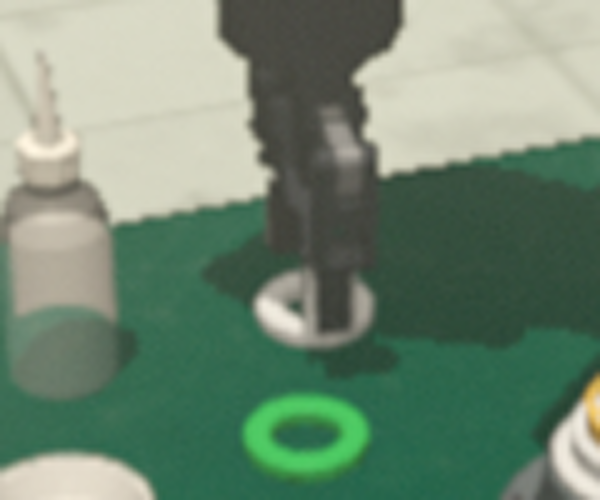

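Request:
{"fn": "drive_tool", "kwargs": {"deltas": [[0,0,0.002,0],[0,0,0.002,0],[0,0,0.002,0],[0,0,0.002,0],[0,0,0.002,0],[0,0,0.002,0],[0,0,0.002,0],[0,0,0.002,0]], "gripper": 45}}

```text
time: 15.23
ee_pos: [0.6034, -0.1581, 0.0066]
tcp_rot: [0.002, 0.979, 0.205, 0.003]
force: [-2.7, -0.4, 35.3]
gripper_width: 0.448
```

Request:
{"fn": "drive_tool", "kwargs": {"deltas": [[0,0,-0.003,0],[0,0,-0.01,0],[0,0,-0.04,0],[0,0,-0.08,0],[0,0,-0.12,0],[0,0,-0.13,0],[0,0,-0.13,0],[0,0,-0.13,0]]}}

```text
time: 15.9
ee_pos: [0.6011, -0.1571, 0.1326]
tcp_rot: [0.0, 0.979, 0.205, 0.0]
force: [-0.2, -1.2, -0.4]
gripper_width: 0.448
```

```bash
python3 - <<'E'
from h import *
rel(.4500,-.0203,.134,.414)
c=snap('side','s16'); im=c['frame'][80:230,230:390]; a=cv2.resize(im,None,fx=4,fy=4,interpolation=cv2.INTER_CUBIC)
cv2.imwrite('pics/s16c.png',a[:600])
E
```

```text
t 15.9 pos [ 0.6011 -0.1571  0.1326] yaw 0.414 F [-0.2 -1.2 -0.4] w 0.448 tilt [ 8.e-04 -4.e-04 -1.e+00] j6 [-0.36  0.59  1.67 -0.    0.88  0.8 ]
d [-0.0834 -0.186  -0.0016] turn -0.0
```

View pics/s16c.png

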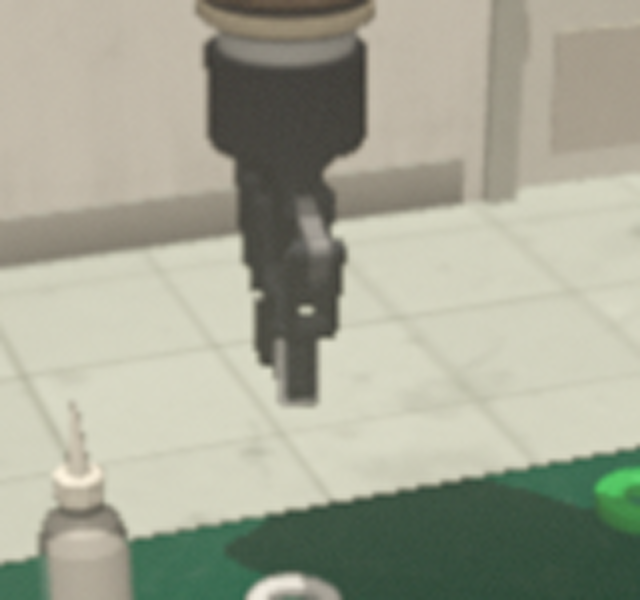

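```bash
python3 - <<'E'
from m import *
c=snap('side','s17'); print(fit(c,(303,231),26,0,.008,.0245,100))
c=load('side0'); print(fit(c,(303,231),26,0,.008,.0245,100))
rel(.601,-.1568,-.001,.414)
cv2.imwrite('pics/s17c.png',cv2.resize(load('s17')['frame'][190:270,240:360],None,fx=5,fy=5,interpolation=cv2.INTER_CUBIC))
E
```

```text
(array([ 0.6   , -0.1567]), array([302.6, 230.7]), 291, 301)
(array([ 0.6002, -0.1558]), array([302.5, 230.9]), 303, 302)
t 16.0 pos [ 0.6006 -0.1569  0.1309] yaw 0.414 F [ 0.2  0.8 -1.5] w 0.453 tilt [-2.1e-03  7.0e-04 -1.0e+00] j6 [-0.36  0.6   1.67 -0.    0.88  0.8 ]
d [0.0006 0.0003 0.1319] turn -0.0
```

View pics/s17c.png

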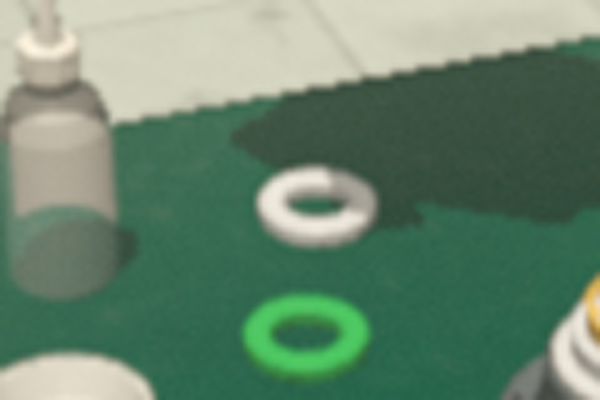

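The washer is unmoved and flat at crop (317,205). Retry 5 mm lower.

Request:
{"fn": "drive_tool", "kwargs": {"deltas": [[0,0,0.03,0],[0,0,0.06,0],[0,0,0.09,0],[0,0,0.11,0],[0,0,0.122,0],[0,0,0.128,0],[0,0,0.131,0],[0,0,0.131,0],[0,0,0.131,0]], "gripper": 74}}

```text
time: 16.75
ee_pos: [0.6017, -0.1573, 0.0021]
tcp_rot: [0.0, 0.979, 0.205, 0.001]
force: [-0.4, -0.4, -0.0]
gripper_width: 0.74
```

```bash
python3 - <<'E'
from h import *
rel(.601,-.1568,-.001,.414)
E
```

```text
t 16.75 pos [ 0.6017 -0.1573  0.0021] yaw 0.414 F [-0.4 -0.4 -0. ] w 0.74 tilt [ 1.2e-03 -5.0e-04 -1.0e+00] j6 [-0.36  0.78  1.74 -0.    0.63  0.8 ]
d [-0.0004 -0.0007  0.0031] turn -0.0
```

Request:
{"fn": "drive_tool", "kwargs": {"deltas": [[0,0,0.003,0],[0,0,0.003,0],[0,0,0.003,0]]}}

```text
time: 17.0
ee_pos: [0.6014, -0.1572, -0.0012]
tcp_rot: [0.0, 0.979, 0.205, 0.0]
force: [-0.6, -0.8, 0.3]
gripper_width: 0.738
```

Request:
{"fn": "drive_tool", "kwargs": {"deltas": [[0,0,0,0],[0,0,0,0],[0,0,0,0],[0,0,0,0],[0,0,0,0],[0,0,0,0],[0,0,0,0]], "gripper": 45}}

```text
time: 17.58
ee_pos: [0.6014, -0.1572, -0.0008]
tcp_rot: [0.0, 0.979, 0.206, 0.0]
force: [-1.9, 0.7, 8.8]
gripper_width: 0.545
```

Request:
{"fn": "drive_tool", "kwargs": {"deltas": [[0,0,-0.003,0],[0,0,-0.01,0],[0,0,-0.04,0],[0,0,-0.08,0],[0,0,-0.12,0],[0,0,-0.135,0],[0,0,-0.135,0],[0,0,-0.135,0]]}}

```text
time: 18.25
ee_pos: [0.6013, -0.1572, 0.1343]
tcp_rot: [0.001, 0.979, 0.205, 0.001]
force: [-1.1, 0.3, -1.0]
gripper_width: 0.541
```

```bash
python3 - <<'E'
from h import *
rel(.4500,-.0203,.134,.414)
E
```

```text
t 18.25 pos [ 0.6013 -0.1572  0.1343] yaw 0.414 F [-1.1  0.3 -1. ] w 0.541 tilt [ 1.7e-03 -7.0e-04 -1.0e+00] j6 [-0.36  0.59  1.67 -0.    0.88  0.8 ]
d [-8.350e-02 -1.861e-01 -1.000e-04] turn -0.0
```

Request:
{"fn": "drive_tool", "kwargs": {"deltas": [[-0.0167,-0.037,0,0],[-0.0334,-0.0744,0,0],[-0.05,-0.1116,0,0],[-0.067,-0.149,0,0],[-0.0835,-0.186,0,0],[-0.0835,-0.186,0,0],[-0.0835,-0.186,0,0],[-0.0835,-0.186,0,0]]}}

```text
time: 18.92
ee_pos: [0.4503, -0.0205, 0.1327]
tcp_rot: [-0.0, 0.979, 0.206, -0.0]
force: [-0.1, -1.0, 0.2]
gripper_width: 0.546
```

```bash
python3 -c "
from chk import *
chk('s18',.0245,.008,-.001)"
```

```text
t 18.92 pos [ 0.4503 -0.0205  0.1327] yaw 0.414 F [-0.1 -1.   0.2] w 0.546 tilt [-5.e-04 -0.e+00 -1.e+00] j6 [-0.19  0.4   2.08 -0.    0.67  0.96]
d [-0.0002 -0.0003  0.0027] turn 0.0
```

View pics/s18c.png

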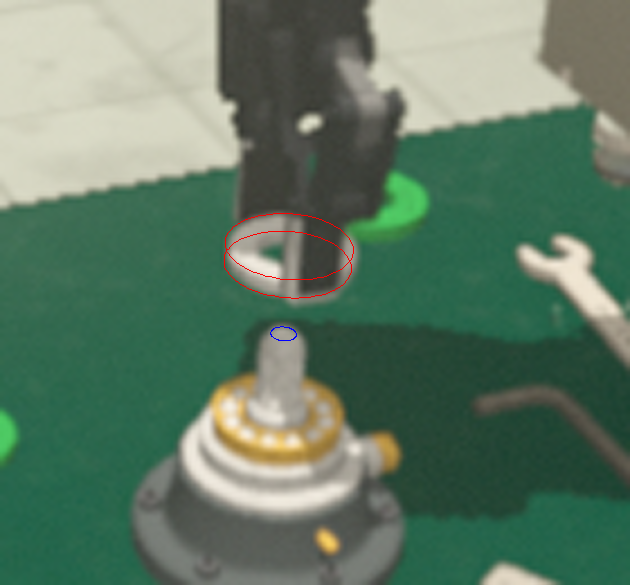

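Request:
{"fn": "drive_tool", "kwargs": {"deltas": [[0,0,0.012,0],[0,0,0.024,0],[0,0,0.036,0],[0,0,0.044,0],[0,0,0.048,0],[0,0,0.048,0]]}}

```text
time: 19.47
ee_pos: [0.45, -0.0208, 0.0843]
tcp_rot: [-0.0, 0.979, 0.205, -0.001]
force: [-0.1, 0.2, -1.0]
gripper_width: 0.547
```

Request:
{"fn": "drive_tool", "kwargs": {"deltas": [[0,0,0.003,0],[0,0,0.006,0],[0,0,0.009,0],[0,0,0.012,0],[0,0,0.015,0],[0,0,0.015,0],[0,0,0.015,0]]}}

```text
time: 20.05
ee_pos: [0.4499, -0.0204, 0.0702]
tcp_rot: [-0.0, 0.979, 0.205, -0.0]
force: [-0.2, -1.1, -1.0]
gripper_width: 0.547
```

Request:
{"fn": "drive_tool", "kwargs": {"deltas": [[0,0,0.002,0],[0,0,0.004,0],[0,0,0.005,0],[0,0,0.005,0]]}}

```text
time: 20.38
ee_pos: [0.4501, -0.0204, 0.0651]
tcp_rot: [0.0, 0.979, 0.205, 0.0]
force: [1.5, 1.5, -0.2]
gripper_width: 0.548
```

Request:
{"fn": "drive_tool", "kwargs": {"deltas": [[0,0,0.0005,0],[0,0,0.001,0],[0,0,0.001,0]]}}

```text
time: 20.63
ee_pos: [0.4501, -0.0204, 0.0643]
tcp_rot: [0.0, 0.979, 0.205, 0.0]
force: [1.6, 0.6, -0.6]
gripper_width: 0.549
```

Request:
{"fn": "drive_tool", "kwargs": {"deltas": [[0,0,0.0005,0],[0,0,0.001,0],[0,0,0.001,0]]}}

```text
time: 20.88
ee_pos: [0.4502, -0.0204, 0.0641]
tcp_rot: [0.0, 0.979, 0.205, 0.0]
force: [-2.2, 0.5, 15.6]
gripper_width: 0.545
```

Contact at TCP 0.064, as predicted. Release.

Request:
{"fn": "drive_tool", "kwargs": {"deltas": [[0,0,-0.001,0],[0,0,-0.001,0],[0,0,-0.001,0],[0,0,-0.001,0],[0,0,-0.02,0],[0,0,-0.05,0],[0,0,-0.08,0],[0,0,-0.095,0],[0,0,-0.095,0],[0,0,-0.095,0]], "gripper": 74}}

```text
time: 21.72
ee_pos: [0.4501, -0.0204, 0.1586]
tcp_rot: [0.0, 0.979, 0.205, 0.001]
force: [-0.3, 0.1, 0.7]
gripper_width: 0.737
```

```bash
python3 -c "
from chk import *
chk('s19',.0245,.008,0)
rel(.5808,.1060,.07,.414)"
```

```text
t 21.72 pos [ 0.4501 -0.0204  0.1586] yaw 0.414 F [-0.3  0.1  0.7] w 0.737 tilt [ 1.4e-03 -4.0e-04 -1.0e+00] j6 [-0.19  0.35  2.06 -0.    0.73  0.97]
d [-0.     -0.0002  0.0286] turn -0.0
t 21.77 pos [ 0.4497 -0.0204  0.1578] yaw 0.414 F [ 0.3 -0.1  0.2] w 0.741 tilt [-3.e-04 -0.e+00 -1.e+00] j6 [-0.19  0.35  2.06 -0.    0.73  0.97]
d [ 0.1709 -0.063   0.0878] turn -0.0
```

View pics/s19c.png

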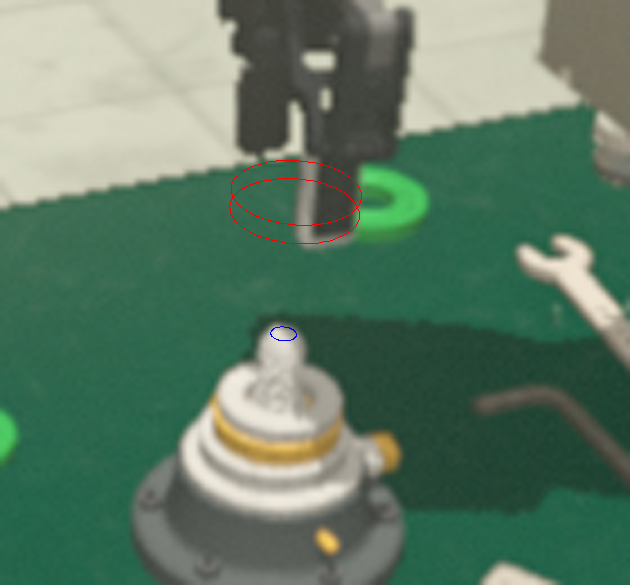

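Request:
{"fn": "drive_tool", "kwargs": {"deltas": [[0.038,-0.014,0,0],[0.076,-0.028,0,0],[0.114,-0.042,0.02,0],[0.15,-0.055,0.05,0],[0.171,-0.063,0.08,0],[0.171,-0.063,0.088,0],[0.171,-0.063,0.088,0],[0.171,-0.063,0.088,0]], "gripper": 64}}

```text
time: 22.43
ee_pos: [0.58, 0.1058, 0.0687]
tcp_rot: [-0.0, 0.979, 0.206, -0.002]
force: [-0.3, 0.3, -0.1]
gripper_width: 0.642
```

```bash
python3 - <<'E'
from h import *
rel(.5808,.106,.008,.414)
c=snap('side','s20'); im=c['frame'][210:340,220:380]; a=cv2.resize(im,None,fx=4.5,fy=4.5,interpolation=cv2.INTER_CUBIC)
cv2.imwrite('pics/s20c.png',a[:600])
E
```

```text
t 22.43 pos [0.58   0.1058 0.0687] yaw 0.414 F [-0.3  0.3 -0.1] w 0.642 tilt [-3.8e-03 -4.0e-04 -1.0e+00] j6 [ 0.07  0.65  1.79 -0.    0.71  1.23]
d [0.001  0.0002 0.0607] turn 0.0
```

View pics/s20c.png

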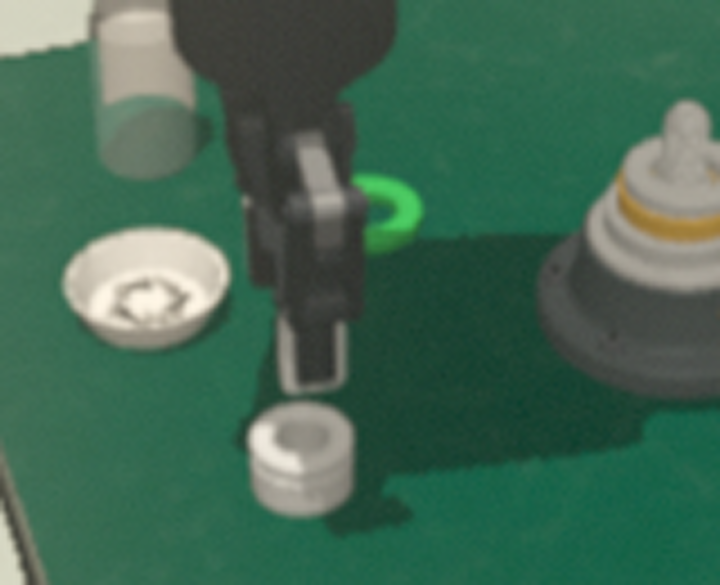

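Request:
{"fn": "drive_tool", "kwargs": {"deltas": [[0.0004,0,0.02,0],[0.0004,0,0.035,0],[0.0004,0,0.048,0],[0.0004,0,0.056,0],[0.0004,0,0.061,0],[0.0004,0,0.061,0],[0.0004,0,0.061,0]]}}

```text
time: 23.07
ee_pos: [0.5819, 0.1059, 0.0101]
tcp_rot: [0.0, 0.979, 0.205, 0.0]
force: [0.2, 1.0, 0.2]
gripper_width: 0.636
```

```bash
python3 - <<'E'
from h import *
rel(.5808,.106,.008,.414)
c=snap('side','s21'); im=c['frame'][250:340,230:340]; a=cv2.resize(im,None,fx=5,fy=5,interpolation=cv2.INTER_CUBIC)
cv2.imwrite('pics/s21c.png',a[:600])
E
```

```text
t 23.07 pos [0.5819 0.1059 0.0101] yaw 0.413 F [0.2 1.  0.2] w 0.636 tilt [ 9.e-04 -0.e+00 -1.e+00] j6 [ 0.07  0.74  1.81 -0.    0.59  1.23]
d [-0.0009 -0.0005  0.0021] turn -0.001
```

View pics/s21c.png

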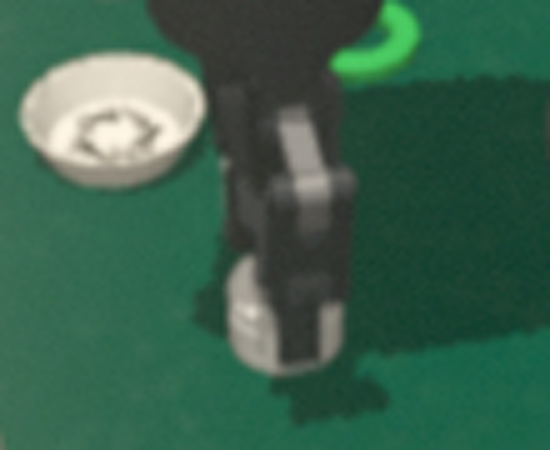

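Request:
{"fn": "drive_tool", "kwargs": {"deltas": [[-0.0006,-0.0003,0.002,0],[-0.0006,-0.0003,0.002,0],[-0.0006,-0.0003,0.002,0],[-0.0006,-0.0003,0.002,0],[-0.0006,-0.0003,0.002,0],[-0.0006,-0.0003,0.002,0],[-0.0006,-0.0003,0.002,0],[-0.0006,-0.0003,0.002,0]], "gripper": 30}}

```text
time: 23.78
ee_pos: [0.5812, 0.1062, 0.0081]
tcp_rot: [0.0, 0.979, 0.205, 0.001]
force: [-2.3, -0.3, 6.8]
gripper_width: 0.428
```

Request:
{"fn": "drive_tool", "kwargs": {"deltas": [[0,0,-0.003,0],[0,0,-0.01,0],[0,0,-0.04,0],[0,0,-0.08,0],[0,0,-0.12,0],[0,0,-0.132,0],[0,0,-0.132,0],[0,0,-0.132,0]]}}

```text
time: 24.45
ee_pos: [0.5809, 0.1063, 0.14]
tcp_rot: [0.0, 0.979, 0.205, 0.001]
force: [-0.3, -0.4, -1.0]
gripper_width: 0.434
```

```bash
python3 - <<'E'
from h import *
rel(.4500,-.0203,.14,.414)
E
```

```text
t 24.45 pos [0.5809 0.1063 0.14  ] yaw 0.414 F [-0.3 -0.4 -1. ] w 0.434 tilt [ 0.0015  0.     -1.    ] j6 [ 0.07  0.55  1.74 -0.    0.85  1.23]
d [-0.1707  0.0633 -0.0002] turn -0.0
```

Held (0.43 ≈ 38 mm with the usual offset).

Request:
{"fn": "drive_tool", "kwargs": {"deltas": [[-0.034,0.0127,0,0],[-0.068,0.025,0,0],[-0.102,0.038,0,0],[-0.137,0.051,0,0],[-0.1707,0.0633,0,0],[-0.1707,0.0633,0,0],[-0.1707,0.0633,0,0],[-0.1707,0.0633,0,0],[-0.1707,0.0633,0,0]]}}

```text
time: 25.2
ee_pos: [0.4506, -0.0199, 0.1387]
tcp_rot: [-0.0, 0.979, 0.206, -0.0]
force: [0.8, 0.5, -1.5]
gripper_width: 0.43
```

```bash
python3 -c "
from chk import *
chk('s22',.019,.024,.008)"
```

```text
t 25.2 pos [ 0.4506 -0.0199  0.1387] yaw 0.414 F [ 0.8  0.5 -1.5] w 0.43 tilt [-5.e-04  1.e-04 -1.e+00] j6 [-0.19  0.39  2.07 -0.    0.68  0.97]
d [-0.0007  0.0001  0.0087] turn 0.0
```

View pics/s22c.png

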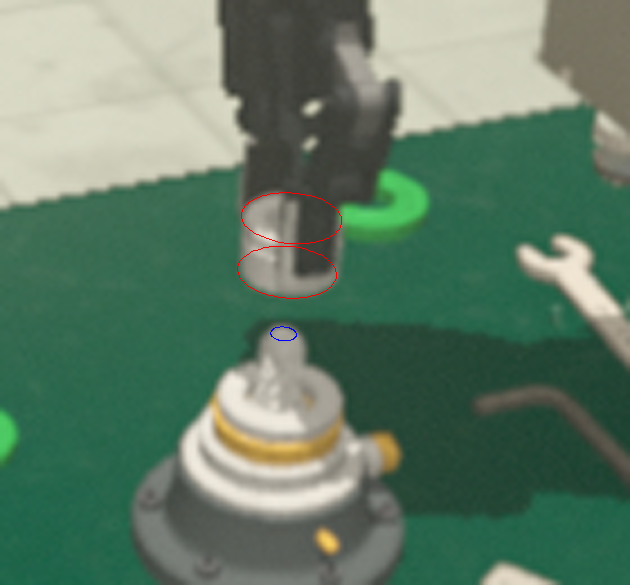

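Request:
{"fn": "drive_tool", "kwargs": {"deltas": [[0,0,0.01,0],[0,0,0.02,0],[0,0,0.028,0],[0,0,0.034,0],[0,0,0.038,0],[0,0,0.042,0],[0,0,0.042,0]]}}

```text
time: 25.83
ee_pos: [0.45, -0.0202, 0.0967]
tcp_rot: [-0.0, 0.979, 0.205, -0.0]
force: [-0.6, -0.5, -0.8]
gripper_width: 0.428
```

Request:
{"fn": "drive_tool", "kwargs": {"deltas": [[0,0,0.003,0],[0,0,0.006,0],[0,0,0.009,0],[0,0,0.011,0],[0,0,0.011,0],[0,0,0.011,0]]}}

```text
time: 26.33
ee_pos: [0.4501, -0.0204, 0.0862]
tcp_rot: [-0.0, 0.979, 0.205, -0.0]
force: [0.4, 1.4, -1.6]
gripper_width: 0.429
```

Request:
{"fn": "drive_tool", "kwargs": {"deltas": [[0,0,0.001,0],[0,0,0.002,0],[0,0,0.003,0],[0,0,0.004,0],[0,0,0.004,0]]}}

```text
time: 26.75
ee_pos: [0.4501, -0.0204, 0.0821]
tcp_rot: [0.0, 0.979, 0.205, -0.0]
force: [0.5, 1.1, -2.0]
gripper_width: 0.426
```

Request:
{"fn": "drive_tool", "kwargs": {"deltas": [[0,0,0.0005,0],[0,0,0.001,0],[0,0,0.0015,0],[0,0,0.0015,0]]}}

```text
time: 27.08
ee_pos: [0.4501, -0.0204, 0.0811]
tcp_rot: [0.0, 0.979, 0.205, 0.0]
force: [0.0, 0.6, 4.4]
gripper_width: 0.429
```

Contact at the expected height. Release and retreat.

Request:
{"fn": "drive_tool", "kwargs": {"deltas": [[0,0,0,0],[0,0,0,0],[0,0,0,0],[0,0,0,0],[0,0,-0.005,0],[0,0,-0.03,0],[0,0,-0.06,0],[0,0,-0.09,0],[0,0,-0.12,0],[0,0,-0.12,0],[0,0,-0.12,0]], "gripper": 70}}

```text
time: 28.0
ee_pos: [0.4504, -0.0204, 0.2022]
tcp_rot: [0.001, 0.979, 0.205, 0.002]
force: [-0.0, -0.1, -0.0]
gripper_width: 0.697
```

Request:
{"fn": "drive_tool", "kwargs": {"deltas": [[0,0.04,0,0],[0,0.08,0,0],[0,0.12,0,0],[0,0.16,0,0],[0,0.2,0,0],[0,0.24,0,0],[0,0.28,0,0],[0,0.28,0,0],[0,0.28,0,0]]}}

```text
time: 28.75
ee_pos: [0.5622, -0.2781, 0.1983]
tcp_rot: [-0.001, 0.979, 0.204, -0.001]
force: [0.6, 0.2, -0.4]
gripper_width: 0.7
```

```bash
python3 - <<'E'
from m import *
s=snap('side','s23');t=snap('top','t23');a=np.linspace(0,6.283,100)
def ov(c,o,u,v,h):
    k=400/(2*h);im=cv2.resize(c['frame'][v-h:v+h,u-h:u+h],(400,400),interpolation=cv2.INTER_CUBIC)
    raw=im.copy()
    for z,r in[(.055,.03),(.065,.026),(.073,.0245),(.097,.019),(.102,.005)]:
        p=((proj(c,[[o[0]+r*np.cos(q),o[1]+r*np.sin(q),z] for q in a])-[u-h,v-h]+.5)*k).astype(np.int32);cv2.polylines(im,[p],True,(0,0,255),1)
    return np.hstack([raw,im])
cv2.imwrite('pics/f1.png',ov(s,(.4493,-.0193),370,250,32))
cv2.imwrite('pics/f2.png',ov(t,(.4508,-.0222),313,301,32))
st=arm.get_state();print(st['time'],st['ee_pos'],st['force'])
E
```

```text
28.85 [ 0.56193629 -0.2760702   0.19930215] [0.57278159 0.47102768 1.11729103]
```

View pics/f1.png

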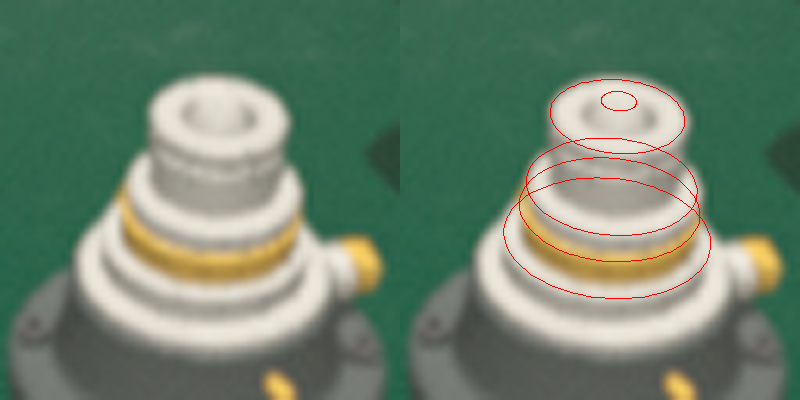

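View pics/f2.png

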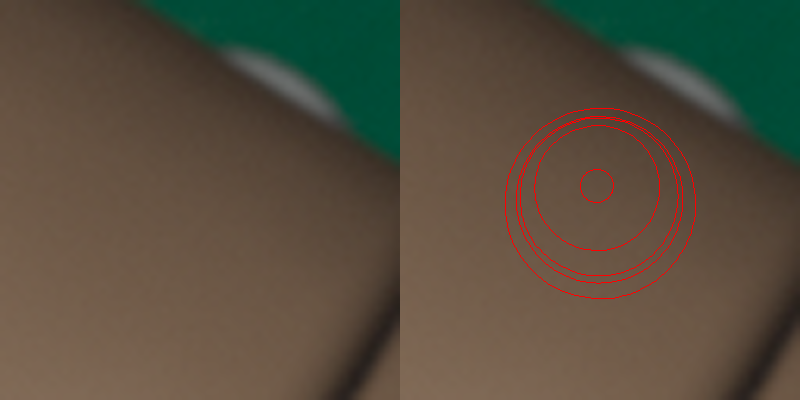

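View pics/s23.png

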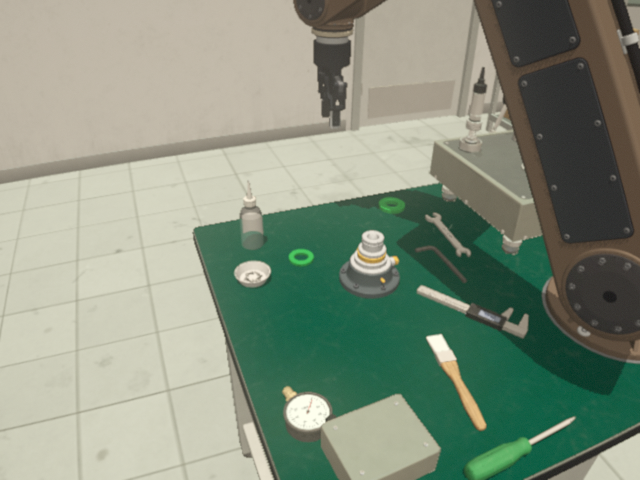

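The side view shows the full stack flat, with the sleeve at crop (218,115) and the bottle and dish unmoved. The gripper is clear.

```bash
python3 -c "
from h import *
print(arm.job_done())"
```

```text
the job is handed in; nothing more can be done
None
```

The bearing is rebuilt on the spindle: housing washer, ball cage, shaft washer, then spacer sleeve. The job was handed in at about 29 s of the 109 s allowed; no verdict came back.

- **Final check:** the last side picture shows all four parts stacked flat and close to where the model puts them. The gripper is well clear, and the oil bottle, screw dish and green rings are where they started. The arm blocked the top camera, so this rests on the side view alone.
- **Contact heights:** the cage, shaft washer and sleeve each met the part below close to the height I expected. Contact forces reached about 20 N while placing.
- **What went wrong:** the first grasp of the shaft washer closed too high and the fingers slid over its top, pressing with about 35 N. The washer stayed flat and in place, and a second grasp 5 mm lower held.
- **What disagreed:** the two cameras differed by about 2 mm, so I averaged them. I then moved the spindle estimate about 1 mm toward +y after feeling the side force while lowering the housing washer.

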